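# Slide a painted ink stick to the end stop on a locking slide

## Task

On the painter's bench, send the freshly painted ink stick along its slide: with the fingertips press the red lock button on the blue carriage and, holding it down, push the carriage along the rail until it rests against the yellow end stop, then let go so that the button springs up and locks the carriage there. Only press and push: do not lift the ink stick or push it out of its cradle, and leave the two bowls and the spare ink stick where they are.

Things in the scene. Friction and masses are not known exactly. Their poses are not given: they have to be found in the camera images.
- rail: Aluminium slide bolted to the bench, 130 mm wide (its x), 280 mm long (its y); origin at the centre of its underside on the bench, z up. The carriage slides towards the rail's own +y. A steel rack with teeth every 10 mm runs along it.
- carriage (a joint): Travel of the blue carriage along the rail's +y, in m: 0 to 0.002 at the start, about 0.10, 0.12 or 0.14 at the stop, depending on which of three sockets the stop stands in. While the button is up a pawl locks it (under 3 mm of play); let up on the way, it locks again in the next tooth gap. Unlocked it slides with about 1 N (up to 1.5 N) of drag and stays where it is left.
- button (a joint): Depth to which the red lock button is pressed, in m: 0 up, 0.007 fully down. The carriage is free from 0.0045 down. It springs up by itself when let go; first movement takes about 1.5 N, fully down about 5 N.
- button_top (a point): Centre of the top of the red button, 32 mm across the rail (x) by 34 mm along it (y), 56 mm above the bench when up, 49 mm fully pressed; it rides on the carriage. Ahead of it stands the blue thumb ledge, a wall 44 mm wide and 6 mm thick with its near face 23.5 mm from this point towards rail +y and its top 14 mm above the unpressed button: fingertips on the button push the carriage by it.
- bumper (a point): Centre of the front (+y) face of the carriage's black rubber bumper, 35 mm above the bench, 48 mm ahead of the button's centre along the rail; carriage 118 x 90 mm, its deck 40 mm above the bench.
- stop_face (a point): Centre of the face that the bumper meets, on the yellow end stop (30 mm across the rail, 14 mm along it, top 46 mm above the bench), fixed on the rail in one of three sockets 20 mm apart; the other two have low black covers over which the carriage passes. Same axes as the rail.
- cradle (a point): Centre of the floor of the wooden cradle on the carriage, 40 mm above the bench, 55 mm from the button's centre towards the rail's +x; inside 30 x 80 mm, rim 6 mm high.
- ink_stick: Black ink stick with gold motifs, 24 x 74 x 12 mm, 40 g, lying loose in the cradle (3 mm of play each way) along the rail; origin at the centre of its underside. It rides along.
- bowl_a: White porcelain bowl, 84 mm across, 42 mm high, loose on the bench beside the rail (+x side); origin at the centre of its underside.
- bowl_b: Blue porcelain bowl, 72 mm across, 38 mm high, loose on the bench beside the rail (+x side); origin at the centre of its underside.
- spare_stick: Loose ink stick, 24 x 74 x 12 mm, on the bench near the rail's starting (-y) end; origin at the centre of its underside.
Mind the look-alikes: they are no part of the job. Leave any pink or purple look-alike of the ink_stick alone.

How it is judged:
By the outcome, as a careful person would: the job done as asked, in the order asked, and still so for the second after the job is handed in, with the robot touching nothing.
It also fails if it takes over 37 s, if anything falls off the work surface, if the arm or the gripper's body presses on something with over 40 N, if the wrist force passes 120 N, or if a joint passes its speed limit or range.

## Robot

A 6-joint arm with a two-finger parallel gripper is mounted at the origin on the work surface. World frame = base frame: x ahead of the robot, y to its left, z up, the work surface at z = 0. Lengths are in m, angles in rad, forces in N, time in s.
With the tool pointing down it reaches from about 0.25 to 0.775 m from the base axis. Payload 4 kg.
Tool frame: the origin (TCP) lies midway between the tips of the shut fingers; the grasp point (between the pads) lies 19 mm behind it; z points along the fingers, y is the line along which they close (so a half turn about z gives the same grasp; the last joint's range is limited). The gripper opens to 94 mm and grips with 3 to 60 N. Pads are 16 mm wide; open, the fingers measure 119 mm over their backs; the gripper's body (75 mm by 177 mm) begins 78 mm behind the grasp point.
Start: joints at [-1.299, 0.087, 1.371, -0, 1.684, -0.103], TCP at [0.201, -0.512, 0.206] pointing down, gripper open.
Joint ranges: [-3.1, 3.1], [-0.76, 2.03], [0.27, 2.55], [-1.08, 4.22], [0.17, 2.65], [-2.57, 2.57]. Speed limits (rad/s): [2.79, 2.79, 3.14, 3.14, 3.14, 3.14].

## Interface

Orientations are given as [roll, pitch, yaw] about the fixed x, y, z axes, in that order (R = Rz(yaw) Ry(pitch) Rx(roll)).
In Python, from bench import get_obs, snapshot, close_job gives the robot as it stands. The module is installed in compiled form; this text tells all that it offers.
- The arm moves only by the tool drive_tool, never from a script. Its argument "commands" is a list of rows, each a list of 6 numbers: the shift along the tool's x, y, z in units of 0.04 m (1.0 is 0.04 m), then the turn, a rotation vector about the tool's x, y, z in units of 0.1 rad (1.0 is 0.1 rad). In form: [[dx, dy, dz, wx, wy, wz], ...]. A call has 1 to 20 rows; each row shifts and turns the commanded pose from where the row before left it, along the tool's axes as they then stand; what a row does not reach is not made up. A row lasts 1/8 s, in which the tool goes at most 62.5 mm and 10.7 degrees, less where a joint would pass 70% of its speed; a pose out of reach is approached as far as the arm can. A call with a number of a shift or a turn outside -1 to 1 is refused whole. A call with a gripper value outside its range is refused whole. "gripper" is the closure, from 0 (fully open) to 1 (shut), set as the call begins (left out, the last holds). The fingers move at their own pace and stop on an object; the grip force is fixed at half the most. Time passes only in rows, so rows that do not move let the fingers close. It gives the time, the measured TCP pose, the force, the opening and the grip force at its end, in the units of the state.
- get_obs(): the state, without advancing time (a new reading comes with each control period).
- snapshot(name): name is "scene" or "top" or "wrist"; returns a dict with "image" (480x640x3 uint8, blue, green, red), "range_z" (480x640 float32, m along the optical axis (not along the pixel's ray), 0 where there is no reading), "fx", "fy", "cx", "cy" (pixels), "rvec" (rotation vector, rad) and "tvec" (3), from world to camera coordinates, as OpenCV has them. Camera axes: x right, y down, z forward; pixel columns grow to the right and rows downward; lengths in m; the calibration is good to about 2 mm. A picture is of the moment at which its call begins.
- close_job(): hands the job in; it is judged then, once.
The state is a dict: "time": time; "joint_positions": joint angles; "qvel": joint speeds; "joint_torque": joint torques, N m; "tool_pos": TCP position; "ee_rot": TCP orientation; "wrist_force": force on the tool from outside, world axes, zero at the start; "wrist_torque": the same for the moment, N m; "width": finger opening in m; "finger_force": force on a finger pad.
Only numpy, scipy, OpenCV 4.12 (cv2) and the standard library are available. Lean on these libraries where they do the work, as an engineer would, in place of code of your own. Each camera call takes 0.05 s, during which the arm holds its last target. There are 200 camera calls.

## Working session

There is one attempt and no reset: what is moved stays moved. The work goes in short steps, Python scripts to look and compute and a tool call to move; the robot and the scene stay as the last step left them, time stands still between calls to the robot, and variables do not carry over. Pictures are saved under pics/ and viewed, at most 10 in all, crops included, and the job is handed in when it is done.

Besides the shell and the picture viewer there is one more tool, called after ">>>" as name(argument=value, ...) on one line, values as JSON. drive_tool: Moves the arm, as the interface text tells. Its arguments: {"type":"object","properties":{"commands":{"type":"array"},"gripper":{"type":"number"}},"required":["commands"]}

```bash
mkdir -p pics; cat > h.py <<'E'
import numpy as np, cv2
from bench import get_obs, snapshot, close_job
def cam(s):
    R,_=cv2.Rodrigues(np.array(s["rvec"],float)); return R,np.array(s["tvec"],float).ravel()
def ray(s,u,v,z):
    R,t=cam(s); d=R.T@np.array([(u-s["cx"])/s["fx"],(v-s["cy"])/s["fy"],1]); c=-R.T@t
    return c+d*(z-c[2])/d[2]
def cloud(s):
    R,t=cam(s); Z=s["range_z"]; v,u=np.mgrid[:480,:640]
    P=np.stack([(u-s["cx"])/s["fx"]*Z,(v-s["cy"])/s["fy"]*Z,Z],-1)
    return (P-t)@R
E
python3 - <<'E'
from h import *
a=[]
for n in("top","scene"):
    s=snapshot(n); cv2.imwrite(f"pics/{n}0.png",s["image"]); np.save(f"{n}.npy",s,allow_pickle=True)
o=get_obs(); print(o["time"],o["tool_pos"],o["ee_rot"],o["wrist_force"])
E
```

```text
0.1 [ 0.20121156 -0.5113446   0.20440586] [-3.13960330e+00 -2.06106207e-04  3.74799633e-01] [0.12114636 0.65223236 0.48569403]
```

View pics/top0.png

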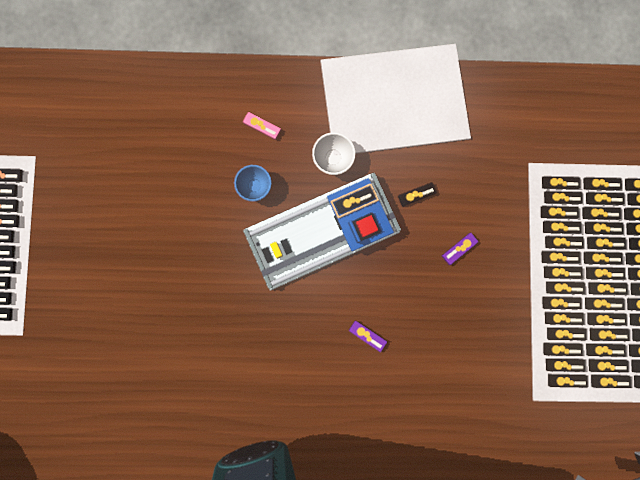

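View pics/scene0.png

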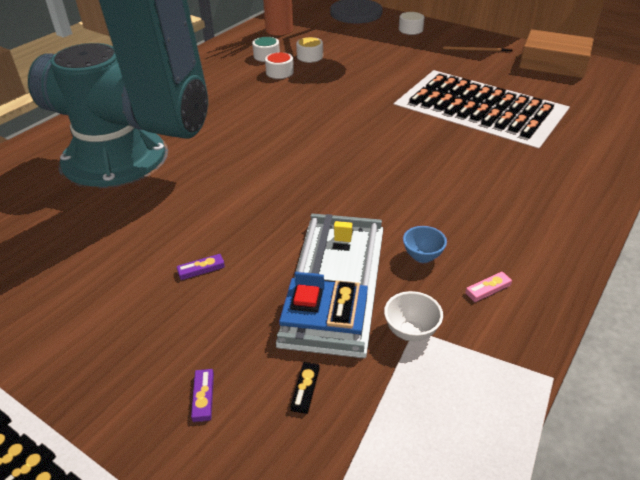

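The top view shows the red button on the blue carriage at (367,227) and the yellow stop at (277,249). The stick in the cradle is at (355,201), the bowls at (333,153) and (252,183), and the black spare at (418,194). The pink and purple sticks are look-alikes. There is only one red button and one yellow stop, and the scene view agrees.

```bash
python3 - <<'E'
from h import *
for n in("top","scene"):
    s=np.load(f"{n}.npy",allow_pickle=True).item(); im=s["image"]; hsv=cv2.cvtColor(im,cv2.COLOR_BGR2HSV); P=cloud(s)
    H,S,V=[hsv[...,i].astype(int) for i in range(3)]
    roi=np.zeros((480,640),bool)
    if n=="top": roi[165:300,240:410]=1
    else: roi[210:360,270:385]=1
    red=roi&((H<6)|(H>174))&(S>200)&(V>120); yel=roi&(H>22)&(H<35)&(S>150)&(V>120); blu=roi&(H>100)&(H<125)&(S>140)&(V>60)
    if n=="top": yel[:,:320]&=True; yel[:,320:]=False
    else: yel[260:]=False
    for nm,m,z in(("red",red,.056),("yel",yel,.046),("blu",blu,.04)):
        p=P[m]; top=m&(abs(P[...,2]-z)<.005)
        print(n,nm,m.sum(),"z pct",np.percentile(p[:,2],[5,50,95]).round(3),"top n",top.sum())
        if top.sum()>5:
            q=P[top]; (cx,cy),wh,a=cv2.minAreaRect(np.argwhere(top)[:,::-1].astype(np.float32))
            box=cv2.boxPoints(((cx,cy),wh,a)); w=np.array([ray(s,u,v,z)[:2] for u,v in box])
            print("  mean",q.mean(0).round(4),"rayc",ray(s,cx,cy,z).round(4),"edges",(w[1]-w[0]).round(4),(w[2]-w[1]).round(4))
    # rail: tall points not wood
    if n=="top":
        m=roi&(P[...,2]>.008)&(P[...,2]<.08); m=cv2.morphologyEx(m.astype(np.uint8),cv2.MORPH_OPEN,np.ones((3,3)))
        k,l,st,c=cv2.connectedComponentsWithStats(m); i=1+st[1:,4].argmax(); q=P[l==i][:,:2].astype(np.float32)
        r=cv2.minAreaRect(q); print("rail",r, cv2.boxPoints(r))
        ld=roi&(P[...,2]>.063)&(P[...,2]<.08); q=P[ld]; print("ledge",len(q),q.mean(0) if len(q) else '', cv2.minAreaRect(q[:,:2].astype(np.float32)) if len(q)>3 else '')
E
```

```text
top red 6 z pct [0.055 0.058 0.059] top n 6
  mean [ 0.5873 -0.154   0.0572] rayc [ 0.5885 -0.1519  0.056 ] edges [ 0.005  -0.0038] [-0.0074 -0.0096]
top yel 100 z pct [0.043 0.047 0.05 ] top n 96
  mean [0.5454 0.0324 0.0465] rayc [0.5454 0.0325 0.046 ] edges [ 0.0052 -0.0109] [-0.0256 -0.0121]
top blu 1134 z pct [0.038 0.041 0.067] top n 1055
  mean [ 0.611  -0.1307  0.0409] rayc [ 0.604  -0.0447  0.04  ] edges [ 0.042  -0.2795] [-0.1322 -0.0174]
rail ((0.5875893235206604, -0.05532437562942505), (0.13034136593341827, 0.28039270639419556), 25.137725830078125) [[ 0.4690362   0.04390966]
 [ 0.5881458  -0.20992684]
 [ 0.7061424  -0.15455842]
 [ 0.58703285  0.09927809]]
ledge 80 [ 0.58232334 -0.11488333  0.07025265] ((0.5823825597763062, -0.11506322026252747), (0.042896196246147156, 0.006060364656150341), 25.00481605529785)
scene red 408 z pct [0.052 0.057 0.059] top n 393
  mean [ 0.5942 -0.1426  0.0566] rayc [ 0.5941 -0.1422  0.056 ] edges [-0.0193  0.0318] [0.0315 0.0138]
scene yel 325 z pct [0.018 0.038 0.049] top n 136
  mean [0.546  0.0297 0.0461] rayc [0.5466 0.0287 0.046 ] edges [-0.0116  0.0198] [0.0266 0.0126]
scene blu 1995 z pct [0.037 0.041 0.068] top n 1598
  mean [ 0.6209 -0.1433  0.0409] rayc [ 0.6171 -0.1323  0.04  ] edges [-0.0516  0.0814] [0.1155 0.0516]
```

>>> drive_tool(commands=[[0, 0, 0, 0, 0, -0.64], [0.5, -0.16, 0, 0, 0, 0], [0.8, -0.27, 0, 0, 0, 0], [0.8, -0.27, 0, 0, 0, 0], [0.8, -0.27, 0, 0, 0, 0], [0.8, -0.27, 0, 0, 0, 0], [0.8, -0.27, 0, 0, 0, 0], [0.8, -0.27, 0, 0, 0, 0], [0.8, -0.27, 0, 0, 0, 0], [0.8, -0.27, 0, 0, 0, 0], [0.8, -0.27, 0, 0, 0, 0], [0.8, -0.27, 0, 0, 0, 0], [0.8, -0.27, 0, 0, 0, 0], [0.8, -0.27, 0, 0, 0, 0], [0.8, -0.27, 0, 0, 0, 0], [0.8, -0.27, 0, 0, 0, 0], [0.8, -0.27, 0, 0, 0, 0], [0, 0, 0, 0, 0, 0], [0, 0, 0, 0, 0, 0]], gripper=1)

```text
time: 2.48
tool_pos: [0.5819, -0.1465, 0.2053]
ee_rot: [-3.141, 0.001, 0.439]
wrist_force: [-0.2, 0.1, -0.9]
width: 0.0004
finger_force: 0.0
```

```bash
python3 - <<'E'
from h import *
s=snapshot("wrist"); im=s["image"]; cv2.imwrite("pics/w1.png",im); hsv=cv2.cvtColor(im,cv2.COLOR_BGR2HSV); P=cloud(s)
H,S,V=[hsv[...,i].astype(int) for i in range(3)]
m=((H<6)|(H>174))&(S>150)&(V>90)&(abs(P[...,2]-.056)<.008)
d=np.array([-.4245,.9054]);x=np.array([.9054,.4245])
if m.sum():
    r=cv2.minAreaRect(np.argwhere(m)[:,::-1].astype(np.float32)); w=[ray(s,u,v,.056)[:2] for u,v in cv2.boxPoints(r)]
    print(m.sum(),r,np.mean(w,0),np.round([[q@x,q@d] for q in w],4), P[m].mean(0))
m=(P[...,2]>.064)&(P[...,2]<.076)&(H>100)&(H<125)&(S>120); q=P[m][:,:2]
if len(q): print("ledge",len(q),q.mean(0),np.percentile(q@d,[2,98]),np.percentile(q@x,[2,98]))
t=get_obs()["tool_pos"][:2]; print("tcp",t@x,t@d)
E
```

```text
1266 ((319.0, 208.0), (34.0, 36.0), 90.0) [ 0.59397514 -0.13967841] [[ 0.4943 -0.3623]
 [ 0.4944 -0.3949]
 [ 0.4627 -0.3953]
 [ 0.4626 -0.3619]] [ 0.59415588 -0.13965168  0.05539469]
ledge 335 [ 0.58273743 -0.11589823] [-0.35504475 -0.34922124] [0.45759325 0.49887553]
tcp 0.4643458871961242 -0.3800285080062301
```

View pics/w1.png

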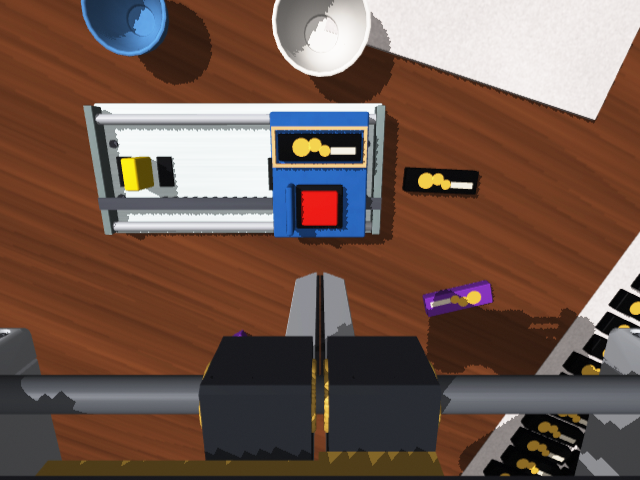

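The wrist view shows the red button at (319,208), the ledge just left of it and the stop at (136,173). So the TCP has to move 14 mm along tool x and about 6 mm along the rail. I'll then descend to just above the button.

>>> drive_tool(commands=[[0.35, -0.16, 0.4, 0, 0, 0], [0, 0, 0.8, 0, 0, 0], [0, 0, 0.8, 0, 0, 0], [0, 0, 0.8, 0, 0, 0], [0, 0, 0.4, 0, 0, 0], [0, 0, 0.25, 0, 0, 0], [0, 0, 0, 0, 0, 0], [0, 0, 0, 0, 0, 0], [0, 0, 0, 0, 0, 0]])

```text
time: 3.65
tool_pos: [0.5932, -0.1355, 0.0689]
ee_rot: [3.14, -0.002, 0.439]
wrist_force: [-0.6, -0.7, -0.5]
width: 0.0003
finger_force: 0.0
```

>>> drive_tool(commands=[[0, 0, 0.15, 0, 0, 0], [0, 0, 0.15, 0, 0, 0], [0, 0, 0.06, 0, 0, 0], [0, 0, 0.06, 0, 0, 0], [0, 0, 0.06, 0, 0, 0], [0, 0, 0, 0, 0, 0], [0, 0, 0, 0, 0, 0], [0, 0, 0, 0, 0, 0]])

```text
time: 4.65
tool_pos: [0.5926, -0.1355, 0.0493]
ee_rot: [3.141, -0.0, 0.439]
wrist_force: [-1.6, -0.9, 5.3]
width: 0.0003
finger_force: 2.7
```

>>> drive_tool(commands=[[0, 0, 0.02, 0, 0, 0], [0, -0.08, 0, 0, 0, 0], [0, -0.15, 0, 0, 0, 0], [0, -0.15, 0, 0, 0, 0], [0, -0.15, 0, 0, 0, 0], [0, -0.15, 0, 0, 0, 0], [0, -0.15, 0, 0, 0, 0], [0, -0.15, 0, 0, 0, 0], [0, -0.15, 0, 0, 0, 0], [0, 0, 0, 0, 0, 0]])

```text
time: 5.9
tool_pos: [0.5734, -0.0947, 0.0491]
ee_rot: [3.14, -0.001, 0.439]
wrist_force: [-2.1, 0.0, 8.2]
width: 0.0005
finger_force: 4.0
```

```bash
cat > chk.py <<'E'
from h import *
import sys
s=snapshot("top"); im=s["image"]; hsv=cv2.cvtColor(im,cv2.COLOR_BGR2HSV); w=snapshot("wrist")
cv2.imwrite(f"pics/{sys.argv[1]}t.png",cv2.resize(im[150:310,220:430],None,fx=3,fy=3)); cv2.imwrite(f"pics/{sys.argv[1]}w.png",w["image"])
d=np.array([-.4245,.9054]);x=np.array([.9054,.4245]); o=get_obs(); t=o["tool_pos"]
print("tcp x,d,z",t[:2]@x,t[:2]@d,t[2],"F x,d,z",o["wrist_force"][:2]@x,o["wrist_force"][:2]@d,o["wrist_force"][2])
for n,s in(("top",s),("wrist",w)):
    P=cloud(s); hsv=cv2.cvtColor(s["image"],cv2.COLOR_BGR2HSV); H,S=hsv[...,0],hsv[...,1]
    a=P[...,:2]@x; b=P[...,:2]@d
    m=(P[...,2]>.03)&(P[...,2]<.076)&(H>100)&(H<125)&(S>120)&(a>.43)&(a<.58)&(b>-.5)&(b<-.1)
    l=m&(P[...,2]>.064); k=m&(P[...,2]<.046)
    print(n,"ledge",l.sum(),np.percentile(b[l],[2,98]) if l.any() else '',"deck",k.sum(),np.percentile(b[k],[1,99]) if k.any() else '')
E
python3 chk.py c1
```

```text
tcp x,d,z 0.4789587331372234 -0.3291926498409579 0.049181550259063164 F x,d,z -2.1951906181293404 1.353352560916269 8.15553651947304
top ledge 0  deck 63 [-0.33756695 -0.28845806]
wrist ledge 960 [-0.31040558 -0.30455933] deck 15404 [-0.37766875 -0.28998144]
```

>>> drive_tool(commands=[[0, -0.15, 0, 0, 0, 0], [0, -0.15, 0, 0, 0, 0], [0, -0.15, 0, 0, 0, 0], [0, -0.15, 0, 0, 0, 0], [0, -0.15, 0, 0, 0, 0], [0, -0.15, 0, 0, 0, 0], [0, -0.15, 0, 0, 0, 0], [0, -0.15, 0, 0, 0, 0], [0, -0.15, 0, 0, 0, 0], [0, -0.15, 0, 0, 0, 0], [0, -0.15, 0, 0, 0, 0], [0, 0, 0, 0, 0, 0], [0, 0, 0, 0, 0, 0]])

```text
time: 7.62
tool_pos: [0.5453, -0.0349, 0.0491]
ee_rot: [3.14, -0.0, 0.439]
wrist_force: [-4.3, 0.0, 8.9]
width: 0.0002
finger_force: 4.4
```

```bash
python3 chk.py c2
```

```text
tcp x,d,z 0.4789099690739839 -0.26311155224657684 0.049111068753767737 F x,d,z -2.7323323071809233 0.2560310919916992 8.790459101098074
top ledge 0  deck 31 [-0.30910637 -0.22306404]
wrist ledge 955 [-0.24432945 -0.23848964] deck 15411 [-0.31158573 -0.22390512]
```

View pics/c2w.png

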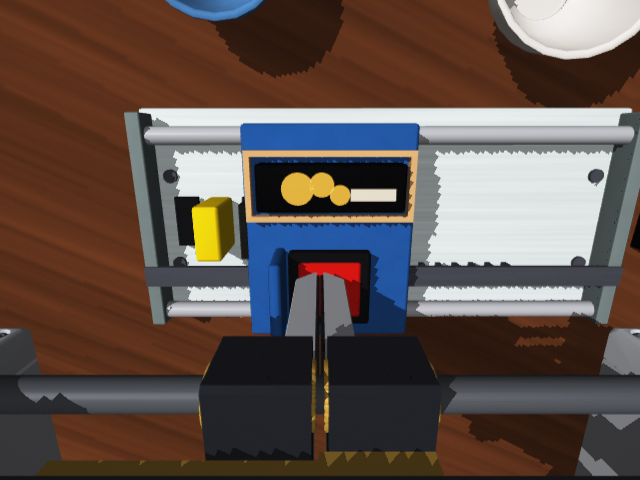

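The wrist view shows the carriage nearly at the stop, with the bumper at (245,228) and the yellow stop at (213,230). About 9 mm is left and the stick is still in its cradle. I'll press slowly against the stop and watch the force.

>>> drive_tool(commands=[[0, -0.08, 0, 0, 0, 0], [0, -0.08, 0, 0, 0, 0], [0, -0.05, 0, 0, 0, 0], [0, -0.05, 0, 0, 0, 0], [0, -0.04, 0, 0, 0, 0], [0, -0.04, 0, 0, 0, 0], [0, 0, 0, 0, 0, 0]])

```text
time: 8.6
tool_pos: [0.541, -0.0243, 0.0492]
ee_rot: [3.136, -0.002, 0.439]
wrist_force: [-0.2, -3.9, 5.4]
width: 0.0002
finger_force: 2.9
```

```bash
python3 chk.py c3
```

```text
tcp x,d,z 0.47953553147677785 -0.2516494058685614 0.049188422936415024 F x,d,z -1.3127667777169925 -3.0563652130611048 6.461588385385737
top ledge 0  deck 57 [-0.30086603 -0.21404893]
wrist ledge 908 [-0.23502815 -0.22923724] deck 15475 [-0.30222911 -0.21460928]
```

>>> drive_tool(commands=[[0, -0.05, 0, 0, 0, 0], [0, -0.05, 0, 0, 0, 0], [0, -0.03, 0, 0, 0, 0], [0, 0, 0, 0, 0, 0], [0, 0, 0, 0, 0, 0]])

```text
time: 9.32
tool_pos: [0.5398, -0.0207, 0.0492]
ee_rot: [3.133, -0.003, 0.438]
wrist_force: [2.3, -7.0, 4.9]
width: 0.0005
finger_force: 4.3
```

```bash
python3 chk.py c4
```

```text
tcp x,d,z 0.479912870478222 -0.24781378741553037 0.04919863279147037 F x,d,z -0.8466711142869253 -7.197437710525075 3.762979284225338
top ledge 0  deck 78 [-0.30083489 -0.21416224]
wrist ledge 648 [-0.23480994 -0.22913138] deck 15447 [-0.30222891 -0.21451276]
```

The force along the rail is 7 N and the carriage has stopped moving, so it is against the stop. I'll release straight up.

>>> drive_tool(commands=[[0, 0, -0.1, 0, 0, 0], [0, 0, -0.1, 0, 0, 0], [0, 0, -0.15, 0, 0, 0], [0, 0, -0.3, 0, 0, 0], [0, 0, -0.6, 0, 0, 0], [0, 0, -0.8, 0, 0, 0], [0, 0, -0.8, 0, 0, 0], [-0.4, 0, -0.8, 0, 0, 0], [-0.8, 0, 0, 0, 0, 0], [-0.8, 0, 0, 0, 0, 0], [0, 0, 0, 0, 0, 0], [0, 0, 0, 0, 0, 0]])

```text
time: 10.92
tool_pos: [0.4652, -0.0511, 0.1936]
ee_rot: [-3.141, -0.001, 0.439]
wrist_force: [0.2, -0.3, -0.9]
width: 0.0009
finger_force: 0.0
```

```bash
python3 chk.py c5; python3 - <<'E'
from h import *
s=snapshot("wrist");P=cloud(s);hsv=cv2.cvtColor(s["image"],cv2.COLOR_BGR2HSV);H,S,V=[hsv[...,i].astype(int) for i in range(3)]
m=((H<6)|(H>174))&(S>150)&(V>90)&(P[...,2]>.045)&(P[...,2]<.065); print("button z",m.sum(),np.median(P[m][:,2]), P[m].mean(0))
E
```

```text
tcp x,d,z 0.3996955631286862 -0.2437914377445293 0.1933076611873123 F x,d,z 0.7492252738924235 -0.5956897451175147 -0.29780559379757315
top ledge 12 [-0.2339865  -0.22927946] deck 884 [-0.3007864  -0.21495463]
wrist ledge 432 [-0.23474895 -0.2289257 ] deck 7389 [-0.30211145 -0.21403205]
button z 1582 0.05543617015570326 [ 0.54235893 -0.03090512  0.05524601]
```

View pics/c5w.png

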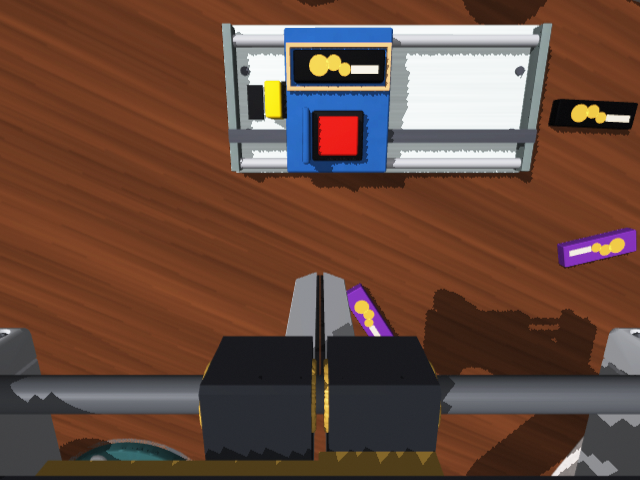

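View pics/c5t.png

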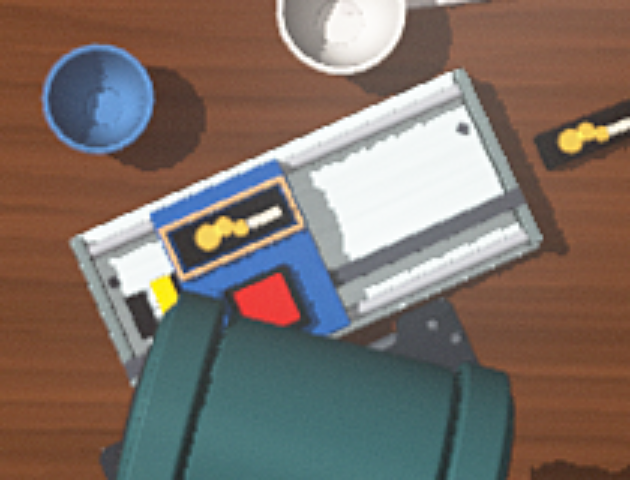

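The wrist view shows the button up at (338,136), measured at 55 mm. The carriage is against the yellow stop at (273,99), the stick is in its cradle at (338,66), and the bowls and spare stick look undisturbed.

```bash
python3 -c "
from bench import *
print(close_job())"
```

```text
the job is handed in; nothing more can be done
None
```

The carriage rests against the yellow stop after about 120 mm of travel, the button has sprung up to lock it, the ink stick is still in its cradle, the bowls and spare stick were not touched, and the job was handed in at about 11 s.

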